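Take one stirring stick from the dispenser

ROBOT

A 6-joint arm with a two-finger parallel gripper is mounted at the origin on a cart in front of the work surface, level with it; the furniture and walls round the work are solid. World frame = base frame: x ahead of the robot, y to its left, z up, the work surface at z = 0. Lengths are in m, angles in degrees, forces in N, time in s.
With the tool pointing down it reaches from about 0.4 to 0.825 m from the base axis. Payload 7 kg.
Tool frame: the origin (TCP) lies at the very end of the fingers, on their centre line; the grasp point (between the pads) lies tcp_to_grasp behind it (tcp_to_grasp is the distance from the TCP to the grasp point, in m); x points along the fingers, y is the direction in which the jaws open and shut, and the axes are right-handed (so a half turn about x gives the same grasp; the last joint's range is limited). The gripper opens to 88 mm and grips with 3 to 60 N. Pads are 19 mm wide; open, the fingers measure 130 mm over their backs; the gripper's body (78 mm by 193 mm) begins 47 mm behind the grasp point.
Start: joints at [79.933, 20.546, 0.682, 0, -70.136, -16.507], TCP at [0.302, 0.604, 0.227] pointing down, gripper open.
Joint ranges: [-176.03, 176.03], [-82.01, 121.73], [-58.28, 71.71], [-173.87, 95.51], [-174.79, -0.11], [-173.66, 173.66]. Speed limits (degrees/s): [136.94, 136.94, 172.46, 180, 180, 180].

INTERFACE

Orientations are given as [roll, pitch, yaw] about the fixed x, y, z axes, in that order (R = Rz(yaw) Ry(pitch) Rx(roll)).
In Python, from plant import * gives the robot as it stands. The module is installed in compiled form; this text tells all that it offers.
- The arm moves only by the shell command python3 -m pendant 'ROWS'. ROWS is JSON, a list of rows, each an object with "claw": the finger opening in mm, from 0 to 87.6; "linear": the shift along the tool's x, y, z in mm, a list of three; "twist": the turn about the tool's x in rad. In form: [{"claw": claw, "linear": [tx, ty, tz], "twist": twist}, ...]. A call has exactly 10 rows; each row shifts and turns the commanded pose from where the row before left it, along the tool's axes as they then stand; what a row does not reach is not made up. A row lasts 1/12 s, in which the tool goes at most 41.7 mm and 7.16 degrees, less where a joint would pass 70% of its speed; a pose out of reach is approached as far as the arm can. A call with a gripper value outside its range is refused whole. The fingers move at their own pace and stop on an object; the grip force is fixed at half the most. Time passes only in rows, so rows that do not move let the fingers close, or fill a call up. It gives the time, the measured TCP pose, the force and the opening at its end, in the units of the state.
- get_obs(): the state, without advancing time (a new reading comes with each control period).
- snapshot(name): name is "side" or "top" or "wrist"; returns (picture, depth): 384x512x3 uint8, red, green, blue; 384x512 float32, m along the optical axis (not along the pixel's ray), 0 where there is no reading.
- camera_params(name): a dict with "fx", "fy", "cx", "cy" (pixels), "rvec" (rotation vector, rad) and "tvec" (3), from world to camera coordinates, as OpenCV has them. Camera axes: x right, y down, z forward; pixel columns grow to the right and rows downward; lengths in m; the calibration is good to about 2 mm. A picture is of the moment at which its call begins: read the wrist's pose just before it. camera_params takes no time and is no camera call; for the wrist camera it gives the pose at the moment of the call.
- close_job(): hands the job in, once; it reports no verdict.
Trained networks look in the newest picture that a camera, given by its name, has taken for a name from the list of things; names that differ only in an ending like _2 or _b are one class to them, and where a whole thing is asked for, a point or a joint stands for the part that bears it (a point fixed in the world has none). Each returns a list of dicts, best first, with "confidence" (0 to 1); they miss things now and then, are a little off and sometimes report something else, mostly with a low value. They report only what shows in the picture. A call takes as long as a camera call.
- boxes_of(camera, target): "xy" ([column, row] in pixels, amid what is visible of it).
The state is a dict: "clock": time; "joint_pos": joint angles; "qvel": joint speeds; "tau": joint torques, N m; "tool_pos": TCP position; "orientation": TCP orientation; "force": force on the tool from outside, world axes, zero at the start; "moment": the same for the moment, N m; "opening": finger opening in m.
Only numpy, scipy, OpenCV 4.12 (cv2) and the standard library are available. Lean on these libraries where they do the work, as an engineer would, in place of code of your own. Each camera call takes 0.05 s, during which the arm holds its last target. There are 200 camera calls.

TASK

Please get me one stirring stick out of the dispenser: pull its knob right out until it catches, so that a stick drops in front of the slide, then push the knob fully home so that the stick falls into the tray. The tray's mouth is shorter than the stick, so slide the stick towards the deep end pocket, tilt its other end up and draw it out slantwise, then finish with it in the gripper, held still and well above the whole dispenser and touching nothing else, ready for me to take. Take just this one, leave the knob home and do not disturb the other sticks or the things around.

Things in the scene. Friction and masses are not known exactly. Their poses are not given: they have to be found in the camera images.
- dispenser: Stirring-stick dispenser, fixed: metal casing 249 x 158 mm, 88 high. Origin on the worktop under it; x runs along the sticks to its far end, y to its left (tray side), z up. Offsets below are x, y, z in this frame, mm. Solid casing y -85 to 8 up to z 56, deck to z 67 behind the magazine. Base plate z 7 reaches y 73. Knob and slide on the -y side.
- magazine (a point): Top middle of the magazine, at 0, -9, 88: upright slot y -18 to 0, open above, walls 3 mm, x -114 to 115. Sticks lie stacked along x on the slide plate (z 62). Knob out: the plate withdraws and the lowest stick drops to the floor (z 56). Knob home: that stick is pushed out below the gate, over the edge at y 8, down 45 degree end chutes into the tray.
- tray_mid (a point): Middle of the tray mouth at cradle height, at 12, 50, 24. The dispensed stick rests along x on two end cradles (z 24), its centre anywhere from y 38 to 60 and z 27 to 33: flat, on edge or leaning on the chutes. Between the cradles (x -72 to 85) it is open all round it: down to z 7, back to the casing at y 8, nothing in front. Mouth 169 mm long, open above.
- near_hood (a point): Mouth edge of the near, deep end hood, underside, at -72, 50, 70. Hood over x -130 to -72, top z 74, front wall y 67 to 73, inner end wall x -126. Slid against that wall, the stick is 6 mm clear of the far hood; then tilt its far end up by 15 to 30 degrees about the near end and draw it out along its slant (80 mm frees it).
- far_hood (a point): Mouth edge of the far, shallow end hood, underside, at 97, 50, 70. Hood over x 97 to 119, top z 74, front wall y 67 to 73, inner end wall x 115. It covers the last 6 to 14 mm of the dispensed stick, so the stick cannot be lifted straight up.
- knob (a joint): Slide of the knob in m: 0 pushed home, 0.040 pulled fully out (along the dispenser's -y). An over-centre spring catches it at both ends of the stroke: leaving an end takes 6 to 8 N, and past the middle the spring draws it on to the other end by itself.
- knob_grip (a point): Middle of the round black knob, 28 mm across and 28 mm long, axis along the dispenser's y, 60 mm above the worktop; 33 mm from the casing when home. Moves with the knob. Can be pinched from above across the dispenser's x.
- stirrer_1: The lowest stick of the magazine, the one to be dispensed: plain light wood, flat with round ends, 215 x 16 x 8 mm, 20 g; origin at the middle of its underside, x along its length (to the far end), z through its thickness.
- stirrer_mid (a point): Centre of the lowest (dispensed) stick.
- stirrer_near (a point): Centre of the end face of the dispensed stick at the dispenser's near, deep-hood end (-x).
- stirrer_far (a point): Centre of the end face of the dispensed stick at the far, shallow-hood end (+x).
- stirrer_2: Second stick of the magazine, alike; stays in it (sinks up to 16 mm). Origin as for the first.
- stirrer_3: Top stick of the magazine, alike; stays in it. Origin as for the first.
- mug: Bystander: cream coffee mug, 92 x 127 x 95 mm, on the right; origin under its centre.
- mug_2: Bystander: a like mug in front of the microwave; origin under its centre.
- canister_1: Bystander: storage canister with chrome lid, 105 mm across, 176 mm high, on the right; origin under its centre.
- pepper: Bystander: pepper shaker, 44 mm across, 90 mm high; origin under its centre.
- candle: Bystander: pillar candle, 52 mm across, 144 mm high, on the left; origin under its centre.
- spoon: Bystander: table spoon lying on the right, 187 x 31 x 6 mm; origin under its centre.
- spoon_2: Bystander: table spoon lying in the middle, 187 x 31 x 6 mm; origin under its centre.

How it is judged (in metres and radians):
On the way, in this order (a step that is already met when the one before it is completed fails the run):
1. the knob is pulled fully out (value of joint knob above 0.037 m), for 0.2 s.
2. the knob is fully home and the stick lies in the tray (value of joint knob below 0.003 m and y of stirrer_mid in the frame of dispenser between 0.028 and 0.066 m and z of stirrer_mid in the frame of dispenser below 0.045 m), for 0.2 s.
At the end, for the whole second after the job is handed in: The dispensed stick is held still in the fingers (over 1 N, under 30 mm/s), both its ends over 110 mm above the worktop (the dispenser is 88 mm high), not touching the dispenser or other sticks; the knob is within 4 mm of home; the other sticks are within 30 mm of where they were (height (world z) of each of stirrer_near, stirrer_far above 0.11 m and contact force between stirrer_1 and the fingers above 1 N and contact force between stirrer_1 and dispenser below 0.1 N and contact force between stirrer_1 and stirrer_3 below 0.1 N and linear speed of stirrer_1 below 0.03 m/s and value of joint knob below 0.004 m and distance of each of stirrer_2, stirrer_3 from where it was at the start of the episode below 0.03 m); the arm keeps its last pose, push and grip.
It fails at once if a second stick is dispensed or taken from the magazine (distance of any of stirrer_2, stirrer_3 from where it was at the start of the episode above 0.03 m).
It fails at once if a mug, canister, shaker, candle or spoon is moved by more than 40 mm (distance of any of mug, mug_2, canister_1, pepper, candle, spoon, spoon_2 from where it was at the start of the episode above 0.04 m).
It also fails if it takes over 58 s, if anything falls off the work surface, if the arm or the gripper's body presses on something with over 40 N, if the wrist force passes 120 N, or if a joint passes its speed limit or range.

## Working session

There is one attempt and no reset: what is moved stays moved. The work goes in short steps, Python scripts to look and compute and a shell command to move; the robot and the scene stay as the last step left them, time stands still between calls to the robot, and variables do not carry over. Pictures are saved under pics/ and viewed, about 8 in all and at most 12, crops included, and the job is handed in when it is done.

```bash
mkdir -p pics
cat > h.py <<'E'
from plant import *
import numpy as np, cv2
from scipy.spatial.transform import Rotation as R
def cam(n):
    c=camera_params(n); K=np.array([[c['fx'],0,c['cx']],[0,c['fy'],c['cy']],[0,0,1.]])
    return K,cv2.Rodrigues(np.array(c['rvec'],float))[0],np.array(c['tvec'],float).ravel()
def px(p,C): # world->pixel
    K,r,t=C; q=K@(r@np.asarray(p,float)+t); return q[:2]/q[2]
def wpt(uv,d,C):
    K,r,t=C; return r.T@(np.linalg.inv(K)@[uv[0],uv[1],1.]*d-t)
def med(D,uv,k=2):
    u,v=map(int,np.round(uv)); a=D[max(0,v-k):v+k+1,max(0,u-k):u+k+1]; a=a[a>0]; return float(np.median(a)) if a.size else 0
def save(n,p,box=None,s=1):
    if box: p=p[box[1]:box[3],box[0]:box[2]]
    cv2.imwrite('pics/'+n,cv2.resize(p[:,:,::-1],None,fx=s,fy=s,interpolation=cv2.INTER_CUBIC))
E
python3 - <<'E'
from h import *
np.set_printoptions(precision=4,suppress=True)
o=get_obs(); print(o['clock'],o['tool_pos'],o['orientation'],o['opening'],[k for k in o])
try: print(tcp_to_grasp)
except Exception as e: print(e)
ims=[]
for n in ['side','top']:
    p,D=snapshot(n); C=cam(n); np.savez(n+'0.npz',p=p,D=D); ims.append(p)
    print(n,'campos',-C[1].T@C[2])
    for t in ['dispenser','knob_grip','magazine','tray_mid','near_hood','far_hood','mug','canister_1','pepper','candle','spoon']:
        for b in boxes_of(n,t)[:2]:
            d=med(D,b['xy']); print(t,round(b['confidence'],2),np.round(b['xy']),wpt(b['xy'],d,C) if d else None)
cv2.imwrite('pics/a.png',cv2.resize(np.hstack(ims)[:,:,::-1],(800,300),interpolation=cv2.INTER_AREA))
save('top.png',ims[1],None,1.5)
E
```

```text
0.0 [0.3017 0.6032 0.2256] [  95.9657   89.9011 -110.61  ] 0.08743729059076358 ['clock', 'joint_pos', 'qvel', 'tau', 'tool_pos', 'orientation', 'force', 'moment', 'opening']
0.0188
side campos [0.1061 1.0966 0.7471]
dispenser 0.7 [202. 221.] [0.6114 0.2161 0.0312]
knob_grip 0.38 [203. 212.] [0.6075 0.2128 0.0599]
magazine 0.69 [202. 222.] [0.6123 0.2178 0.0282]
tray_mid 0.69 [290. 161.] [ 0.4834 -0.1942  0.0532]
tray_mid 0.57 [203. 222.] [0.6091 0.2156 0.027 ]
near_hood 0.63 [202. 224.] [0.6116 0.2144 0.0213]
far_hood 0.6 [199. 225.] [0.6109 0.2346 0.0304]
mug 0.71 [210. 174.] [0.6683 0.0482 0.0844]
canister_1 0.86 [302. 135.] [ 0.4784 -0.3125  0.1046]
canister_1 0.55 [202. 222.] [0.6125 0.218  0.0279]
pepper 0.7 [305. 137.] [ 0.4708 -0.3172  0.0945]
pepper 0.62 [290. 162.] [ 0.482  -0.1919  0.0488]
candle 0.67 [222. 316.] [0.4072 0.5131 0.0323]
spoon 0.43 [331. 179.] [ 0.3407 -0.2225 -0.0009]
spoon 0.33 [200. 214.] [0.614  0.2199 0.0562]
top campos [0.3206 0.0741 1.3061]
dispenser 0.84 [206. 186.] [0.5272 0.1889 0.0737]
knob_grip 0.63 [205. 180.] [0.5468 0.1952 0.0691]
knob_grip 0.56 [208. 186.] [0.5257 0.1833 0.0849]
magazine 0.92 [213. 188.] [0.5205 0.1687 0.0848]
tray_mid 0.66 [205. 186.] [0.5302 0.1933 0.0624]
near_hood 0.82 [214. 186.] [0.5287 0.168  0.0691]
far_hood 0.7 [216. 189.] [0.5206 0.1602 0.0671]
mug 0.79 [343. 167.] [ 0.6104 -0.2451  0.0101]
mug 0.78 [267. 136.] [0.7068 0.0018 0.0097]
canister_1 0.72 [269. 137.] [ 0.7045 -0.0049  0.0079]
canister_1 0.71 [393. 196.] [ 0.493  -0.3452  0.1734]
pepper 0.75 [338. 204.] [ 0.4783 -0.2082  0.0882]
candle 0.97 [106. 218.] [0.4171 0.4644 0.1362]
spoon 0.58 [344. 221.] [ 0.4356 -0.2452  0.0041]
spoon 0.5 [299. 180.] [ 0.5633 -0.1028  0.005 ]
```

Run:
```python
from h import *
a=np.load('top0.npz')['p'][110:260,80:310]; b=np.load('side0.npz')['p'][130:300,110:310]
a=cv2.resize(a,(690,450)); b=cv2.resize(b,(690,586))
cv2.imwrite('pics/b.png',cv2.resize(np.vstack([a,b])[:,:,::-1],(399,599),interpolation=cv2.INTER_AREA)); cv2.imwrite('pics/b1.png',a[:,:,::-1])
```

```text
(no output)
```

View pics/a.png

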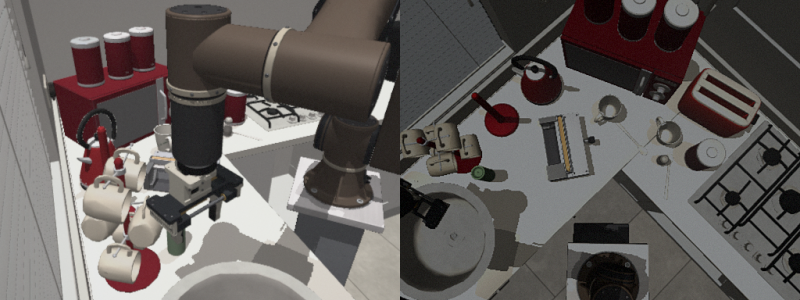

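View pics/b1.png

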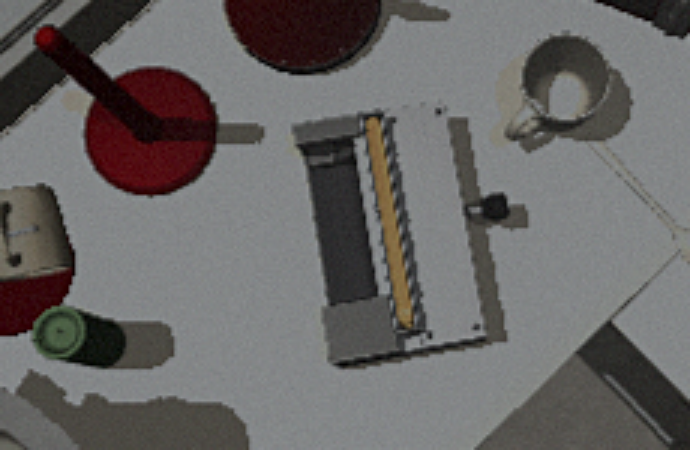

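The top view shows the dispenser with its near hood towards the robot, its tray on the +y side and the knob on the right at about pixel (245,179). The gripper hides it in the side view. I'll fit the pose from corner pixels.

```bash
cat >> h.py <<'E'
from scipy.optimize import least_squares
def fit(P,U,C,x0=(0.54,0.19,0.1)):
    P=np.array(P,float)/1000;U=np.array(U,float)
    def w(q): c,s=np.cos(q[2]),np.sin(q[2]); return np.c_[q[0]+c*P[:,0]-s*P[:,1],q[1]+s*P[:,0]+c*P[:,1],P[:,2]]
    f=lambda q:np.concatenate([px(a,C)-u for a,u in zip(w(q),U)])
    s=least_squares(f,x0,loss='soft_l1'); return s.x,f(s.x).reshape(-1,2),w(s.x)
def d2w(q,p):
    p=np.array(p,float)/1000;c,s=np.cos(q[2]),np.sin(q[2]); return np.array([q[0]+c*p[0]-s*p[1],q[1]+s*p[0]+c*p[1],p[2]])
E
python3 - <<'E'
from h import *
np.set_printoptions(precision=4,suppress=True)
z=np.load('top0.npz');C=cam('top')
P=[[-130,73,74],[-72,73,74],[97,73,74],[107.5,-9,86],[-107.5,-9,86],[0 ,-118,60]]
U=np.array([[330,363],[324,306],[298,148],[373,118],[405,328],[495,207]])/3+[80,110]
q,r,w=fit(P[:],U,C); print(q,np.degrees(q[2])); print(r); print(w)
for p,u in zip(P,U): 
  d=med(z['D'],u,1); print(p[2],wpt(u,d,C))
for n,p in dict(nh=[-100,50,74],fh=[108,50,74],deck=[0,-50,67],base=[0,45,7]).items():
  W=d2w(q,p); u=px(W,C); print(n,W,wpt(u,med(z['D'],u),C))
E
```

```text
[0.5304 0.1864 0.1942] 11.12924800911569
[[ 0.0611  0.3337]
 [-0.8675  0.2838]
 [-0.4989 -1.0271]
 [ 0.014   0.2973]
 [ 0.7099 -0.498 ]
 [ 0.4985  0.273 ]]
[[0.3888 0.2329 0.074 ]
 [0.4457 0.2441 0.074 ]
 [0.6115 0.2768 0.074 ]
 [0.6376 0.1983 0.086 ]
 [0.4267 0.1568 0.086 ]
 [0.5532 0.0706 0.06  ]]
74 [0.3938 0.2425 0.0018]
74 [0.4471 0.2422 0.0694]
74 [0.6159 0.2804 0.0415]
86 [0.6389 0.1985 0.0846]
86 [0.4264 0.1599 0.071 ]
60 [0.5517 0.0722 0.0722]
nh [0.4227 0.2162 0.074 ] [0.4227 0.2162 0.0738]
fh [0.6267 0.2563 0.074 ] [0.6266 0.2563 0.0744]
deck [0.5401 0.1373 0.067 ] [0.5403 0.1374 0.066 ]
base [0.5217 0.2306 0.007 ] [0.5217 0.2305 0.0075]
```

The fit is good: residuals under about 1 px, and the heights of hood, deck and base match the text. Next I'll work out the move to above the knob.

```bash
cat >> h.py <<'E'
Q=[0.5304,0.1864,0.1942]
def go(T,ydir=None,q=Q):
    """tool-frame mm from the measured TCP to T (world m), after twist (rad) that sets tool y to angle ydir (mod pi)"""
    o=get_obs(); M=R.from_euler('xyz',o['orientation'],degrees=True).as_matrix(); tw=0
    if ydir is not None:
        a=np.arctan2(M[1,1],M[0,1]); e=(ydir-a+np.pi/2)%np.pi-np.pi/2; tw=e*np.sign(M[2,0])
        M=M@R.from_rotvec([tw,0,0]).as_matrix()
    print('t',round(o['clock'],2),'tcp',np.round(o['tool_pos'],4),'F',np.round(o['force'],1),'open',round(o['opening'],4),'q',np.round(o['joint_pos'],1))
    print('twist',round(tw,3),'linear',np.round(M.T@(np.array(T)-o['tool_pos'])*1000,1)); print(np.round(M,3))
E
python3 - <<'E'
from h import *
k=d2w(Q,[0,-118,60]);print(k)
go([k[0],k[1],0.22],Q[2])
E
```

```text
[0.55317183 0.07061812 0.06      ]
t 1.2 tcp [0.302  0.6037 0.2265] F [ 0.1  0.3 -0.4] open 0.0875 q [ 79.9  20.5   0.7  -0.  -70.1 -16.5]
twist 0.913 linear [   6.5 -143.6 -571.5]
[[-0.    -0.981 -0.193]
 [-0.    -0.193  0.981]
 [-1.     0.     0.   ]]
```

```bash
python3 -m pendant '[{"claw":87,"linear":[0,0,0],"twist":0.114},{"claw":87,"linear":[0,0,0],"twist":0.114},{"claw":87,"linear":[0,0,0],"twist":0.114},{"claw":87,"linear":[0,0,0],"twist":0.114},{"claw":70,"linear":[0,0,0],"twist":0.114},{"claw":60,"linear":[0,0,0],"twist":0.114},{"claw":50,"linear":[0,0,0],"twist":0.114},{"claw":44,"linear":[0,0,0],"twist":0.115},{"claw":44,"linear":[0,-9.6,-38],"twist":0},{"claw":44,"linear":[0,-9.6,-38],"twist":0}]' && python3 -m pendant '[{"claw":44,"linear":[0,-9.6,-38],"twist":0},{"claw":44,"linear":[0,-9.6,-38],"twist":0},{"claw":44,"linear":[0,-9.6,-38],"twist":0},{"claw":44,"linear":[0,-9.6,-38],"twist":0},{"claw":44,"linear":[0,-9.6,-38],"twist":0},{"claw":44,"linear":[0,-9.6,-38],"twist":0},{"claw":44,"linear":[0,-9.6,-38],"twist":0},{"claw":44,"linear":[0,-9.6,-38],"twist":0},{"claw":44,"linear":[0,-9.6,-38],"twist":0},{"claw":44,"linear":[0,-9.6,-38],"twist":0}]'
python3 - <<'E'
from h import *
k=d2w(Q,[0,-118,60])
go([k[0],k[1],0.22],Q[2])
p,D=snapshot('wrist');C=cam('wrist');save('w1.png',p,None,1.3); np.savez('w1.npz',p=p,D=D,K=C[0],r=C[1],t=C[2])
for t in ['knob_grip','dispenser']:
    for b in boxes_of('wrist',t)[:2]: print(t,b['confidence'],b['xy'],wpt(b['xy'],med(D,b['xy']),C))
print('pred knob px',px(k,C))
for n,p in dict(nh=[-100,50,74],nc=[-130,73,74],fh=[97,73,74],s=[107.5,-9,86],s2=[-107.5,-9,86]).items(): print(n,px(d2w(Q,p),C))
E
```

```text
clock: 2.03
tool_pos: [0.335, 0.5329, 0.2255]
orientation: [155.2, 89.9, -103.6]
force: [1.2, -0.5, 0.1]
opening: 0.0529
clock: 2.87
tool_pos: [0.5034, 0.1767, 0.227]
orientation: [-65.5, 89.9, 35.6]
force: [0.2, 0.6, -0.3]
opening: 0.0439
t 2.87 tcp [0.5034 0.1767 0.227 ] F [ 0.2  0.6 -0.3] open 0.0439 q [ 40.4   7.1 -17.1   0.  -65.7 -29.3]
twist 0.0 linear [   7.   -28.3 -113.7]
[[ 0.001 -0.981 -0.193]
 [ 0.001 -0.193  0.981]
 [-1.    -0.001  0.   ]]
knob_grip 0.87 [225.9, 86.1] [0.55286859 0.08033733 0.06985074]
dispenser 0.81 [231.3, 158.1] [0.5349855  0.15353503 0.06709318]
pred knob px [228.01421818  76.834249  ]
nh [315.65114485 228.7747112 ]
nc [339.29520964 246.21051302]
fh [151.2277578  246.26619964]
s [129.32352109 183.54288261]
s2 [328.33583055 183.44793921]
```

View pics/w1.png

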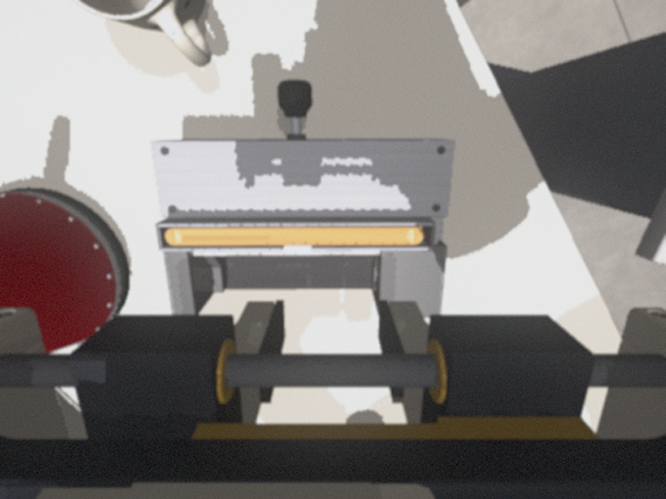

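The wrist view agrees with the fit to about 1.5 mm: the knob is at (227,75), predicted (228,77). In the tool frame, x is down, y is minus dispenser x, and z is dispenser y. I'll descend over the knob.

```bash
python3 -m pendant '[{"claw":44,"linear":[0,-9.5,-38],"twist":0},{"claw":44,"linear":[0,-9.5,-38],"twist":0},{"claw":44,"linear":[0,-9.5,-38.5],"twist":0},{"claw":44,"linear":[0,0,0],"twist":0},{"claw":44,"linear":[37,0,0],"twist":0},{"claw":44,"linear":[37,0,0],"twist":0},{"claw":44,"linear":[37,0,0],"twist":0},{"claw":44,"linear":[37,0,0],"twist":0},{"claw":44,"linear":[20,0,0],"twist":0},{"claw":44,"linear":[18,0,0],"twist":0}]' && python3 -m pendant '[{"claw":24,"linear":[0,0,0],"twist":0},{"claw":20,"linear":[0,0,0],"twist":0},{"claw":20,"linear":[0,0,0],"twist":0},{"claw":20,"linear":[0,0,0],"twist":0},{"claw":20,"linear":[0,0,0],"twist":0},{"claw":20,"linear":[0,0,0],"twist":0},{"claw":20,"linear":[0,0,0],"twist":0},{"claw":20,"linear":[0,0,0],"twist":0},{"claw":20,"linear":[0,0,0],"twist":0},{"claw":20,"linear":[0,0,0],"twist":0}]'
python3 -c "
from h import *
k=d2w(Q,[0,-118,60]);go([k[0],k[1],0.041],Q[2])"
```

```text
clock: 3.85
tool_pos: [0.5518, 0.0722, 0.0383]
orientation: [102.7, 89.9, -156.2]
force: [-0.1, 0.9, -0.3]
opening: 0.0438
clock: 4.68
tool_pos: [0.5541, 0.0724, 0.0418]
orientation: [-75.2, 89.8, 26.0]
force: [1.2, 5.1, 4.3]
opening: 0.0261
t 4.68 tcp [0.5541 0.0724 0.0418] F [1.2 5.1 4.3] open 0.0261 q [ 27.5  20.5 -27.1   0.  -42.2 -16.4]
twist 0.0 linear [ 0.8  1.3 -1.6]
[[ 0.003 -0.981 -0.193]
 [ 0.001 -0.193  0.981]
 [-1.    -0.003  0.001]]
```

```bash
python3 -m pendant '[{"claw":10,"linear":[0,0,-6],"twist":0},{"claw":10,"linear":[0,0,-6],"twist":0},{"claw":10,"linear":[0,0,-6],"twist":0},{"claw":10,"linear":[0,0,-6],"twist":0},{"claw":10,"linear":[0,0,-6],"twist":0},{"claw":10,"linear":[0,0,-6],"twist":0},{"claw":10,"linear":[0,0,-5],"twist":0},{"claw":10,"linear":[0,0,0],"twist":0},{"claw":10,"linear":[0,0,0],"twist":0},{"claw":10,"linear":[0,0,0],"twist":0}]'
python3 - <<'E'
from h import *
np.set_printoptions(precision=4,suppress=True)
o=get_obs()
k=d2w(Q,[0,-118,60])
go([k[0],k[1],0.041],Q[2])
p,D=snapshot('wrist');save('w2.png',p,None,1.3);p,D=snapshot('top');save('t2.png',p,(160,130,270,240),5)
E
```

```text
clock: 5.52
tool_pos: [0.562, 0.033, 0.0417]
orientation: [-61.0, 89.8, 40.1]
force: [-1.9, 13.1, 7.6]
opening: 0.026
t 5.52 tcp [0.562  0.033  0.0417] F [-1.9 13.1  7.6] open 0.026 q [ 23.2  20.9 -26.5  -0.1 -42.4 -12. ]
twist 0.0 linear [ 0.8  1.4 38.6]
[[ 0.003 -0.981 -0.193]
 [ 0.002 -0.193  0.981]
 [-1.    -0.003  0.002]]
```

View pics/w2.png

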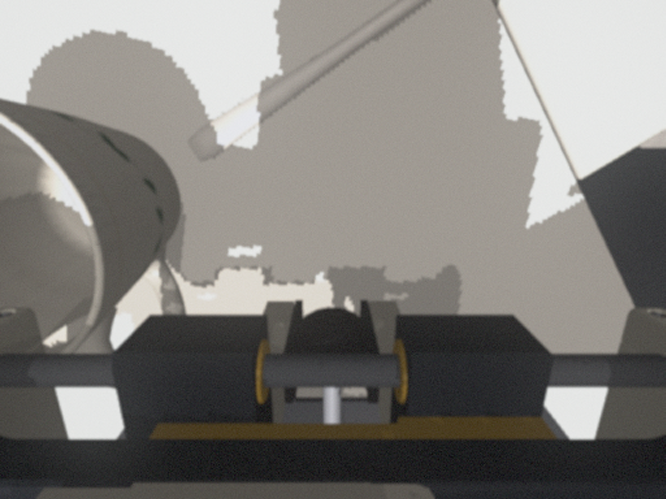

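The wrist view shows the knob between the pads (about (335,340)), with the mug clear on the left. I'll pull 2 mm further to check for the stop, then push it home.

```bash
python3 -m pendant '[{"claw":10,"linear":[0,0,-1.5],"twist":0},{"claw":10,"linear":[0,0,0],"twist":0},{"claw":10,"linear":[0,0,0],"twist":0},{"claw":10,"linear":[0,0,0],"twist":0},{"claw":10,"linear":[0,0,0],"twist":0},{"claw":10,"linear":[0,0,0],"twist":0},{"claw":10,"linear":[0,0,0],"twist":0},{"claw":10,"linear":[0,0,0],"twist":0},{"claw":10,"linear":[0,0,0],"twist":0},{"claw":10,"linear":[0,0,0],"twist":0}]'
python3 -m pendant '[{"claw":10,"linear":[0,0,5],"twist":0},{"claw":10,"linear":[0,0,5],"twist":0},{"claw":10,"linear":[0,0,5],"twist":0},{"claw":10,"linear":[0,0,5],"twist":0},{"claw":10,"linear":[0,0,5],"twist":0},{"claw":10,"linear":[0,0,5],"twist":0},{"claw":10,"linear":[0,0,5],"twist":0},{"claw":10,"linear":[0,0,5],"twist":0},{"claw":10,"linear":[0,0,3.5],"twist":0},{"claw":10,"linear":[0,0,0],"twist":0}]'
python3 - <<'E'
from h import *
k=d2w(Q,[0,-118,60])
go([k[0],k[1],0.041],Q[2])
E
```

```text
clock: 6.45
tool_pos: [0.5621, 0.0329, 0.0417]
orientation: [-48.8, 89.7, 52.4]
force: [-5.0, 20.6, 8.4]
opening: 0.0263
clock: 7.28
tool_pos: [0.5541, 0.0725, 0.0418]
orientation: [-108.7, 89.9, -7.5]
force: [2.5, 0.8, 8.3]
opening: 0.0262
t 7.28 tcp [0.5541 0.0725 0.0418] F [2.5 0.8 8.3] open 0.0262 q [ 27.6  20.6 -27.1   0.1 -42.2 -16.5]
twist 0.001 linear [ 0.7  1.3 -1.7]
[[ 0.002 -0.981 -0.193]
 [-0.    -0.193  0.981]
 [-1.    -0.002 -0.001]]
```

The stop is confirmed: force rose with no further motion, and the stroke was 40 mm. The knob is back home, so I'll press 2 mm more, release, rise and go to look at the tray.

```bash
python3 -m pendant '[{"claw":10,"linear":[0,0,2],"twist":0},{"claw":10,"linear":[0,0,0],"twist":0},{"claw":10,"linear":[0,0,0],"twist":0},{"claw":44,"linear":[0,0,-2],"twist":0},{"claw":44,"linear":[0,0,0],"twist":0},{"claw":44,"linear":[0,0,0],"twist":0},{"claw":44,"linear":[-20,0,0],"twist":0},{"claw":44,"linear":[-40,0,0],"twist":0},{"claw":44,"linear":[-40,0,0],"twist":0},{"claw":44,"linear":[-40,0,0],"twist":0}]'
python3 -m pendant '[{"claw":44,"linear":[-20,0,20],"twist":0},{"claw":44,"linear":[0,0,40],"twist":0},{"claw":44,"linear":[0,0,40],"twist":0},{"claw":44,"linear":[0,0,40],"twist":0},{"claw":44,"linear":[0,0,40],"twist":0},{"claw":44,"linear":[0,0,30],"twist":0},{"claw":44,"linear":[0,0,0],"twist":0},{"claw":44,"linear":[0,0,0],"twist":0},{"claw":44,"linear":[0,0,0],"twist":0},{"claw":44,"linear":[0,0,0],"twist":0}]'
python3 - <<'E'
from h import *
go(d2w(Q,[50,50,200]),Q[2]+np.pi/2)
p,D=snapshot('wrist');C=cam('wrist');save('w3.png',p,None,1.3);np.savez('w3.npz',p=p,D=D,K=C[0],r=C[1],t=C[2])
k=d2w(Q,[0,-118,60]);print('knob pred',px(k,C))
for b in boxes_of('wrist','knob_grip')[:1]: print(b)
for n,p in dict(nh=[-72,73,74],tray=[12,50,28],s=[107.5,-9,80],s2=[-107.5,-9,80]).items(): print(n,px(d2w(Q,p),C))
for t in ['stirrer_1','stirrer_mid','stirrer_near','stirrer_far']:
    for b in boxes_of('wrist',t)[:3]: print(t,b,wpt(b['xy'],med(D,b['xy']),C))
E
```

```text
clock: 8.12
tool_pos: [0.5514, 0.0721, 0.1814]
orientation: [100.7, 89.8, -158.1]
force: [0.3, 1.0, -0.8]
opening: 0.0442
clock: 8.95
tool_pos: [0.5121, 0.2776, 0.2002]
orientation: [119.3, 89.9, -139.6]
force: [-0.5, -0.1, -0.3]
opening: 0.0439
t 8.95 tcp [0.5121 0.2776 0.2002] F [-0.5 -0.1 -0.3] open 0.0439 q [ 47.7  13.  -13.5  -0.  -63.6 -36.6]
twist 1.57 linear [  0.2 -43.   50.4]
[[-0.001 -0.193  0.981]
 [-0.001  0.981  0.193]
 [-1.    -0.001 -0.001]]
knob pred [254.16890244 -54.92302172]
{'xy': [242.2, 106.5], 'confidence': 0.76}
nh [325.44784599 167.96040572]
tray [243.71189156 139.23401912]
s [135.1702      80.46800474]
s2 [373.16612212  80.51880464]
stirrer_1 {'xy': [252.6, 83.3], 'confidence': 0.79} [0.53308623 0.18013341 0.07932241]
stirrer_1 {'xy': [243.2, 150.0], 'confidence': 0.7} [0.53083442 0.24913154 0.03296001]
stirrer_1 {'xy': [293.9, 317.0], 'confidence': 0.61} [0.42034328 0.46263597 0.03283465]
stirrer_mid {'xy': [244.2, 145.5], 'confidence': 0.84} [0.5306506  0.24395102 0.03270217]
stirrer_near {'xy': [239.6, 148.7], 'confidence': 0.96} [0.53510781 0.24852    0.0326514 ]
stirrer_far {'xy': [241.6, 146.4], 'confidence': 0.8} [0.53334385 0.24545731 0.0330802 ]
```

View pics/w3.png

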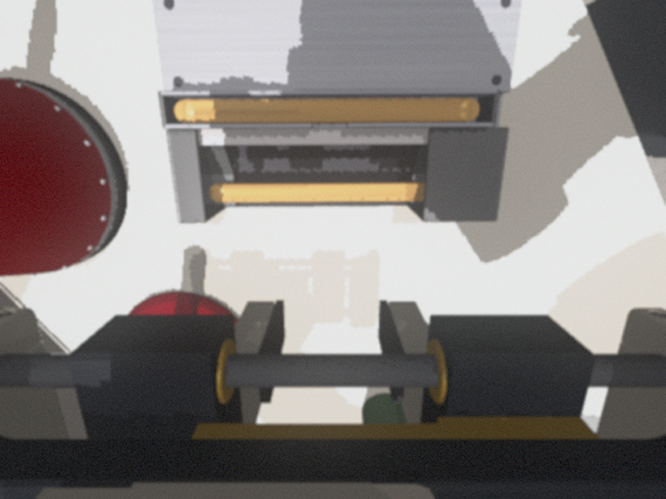

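The stick lies flat in the tray, at about rows 185–200 and columns 210–425 of the enlarged view. I'll measure it from the depth.

Run:
```python
from h import *
z=np.load('w3.npz');p=z['p'].astype(int);D=z['D'];C=(z['K'],z['r'],z['t'])
m=(p[:,:,0]-p[:,:,2]>60)&(D>0)
L=[]
for v in range(70,170):
  for u in range(120,400):
    if m[v,u]: L.append(wpt((u,v),D[v,u],C))
L=np.array(L);c,s=np.cos(Q[2]),np.sin(Q[2]);d=L[:,:2]-Q[:2]
X=np.c_[c*d[:,0]+s*d[:,1],-s*d[:,0]+c*d[:,1],L[:,2]]*1000
for name,sel in (('mag',(X[:,1]<15)&(X[:,2]>60)),('tray',(X[:,1]>25)&(X[:,2]<55))):
  A=X[sel];print(name,len(A),np.percentile(A,[1,50,99],axis=0).round(1))
  for a in range(-80,120,20):
    B=A[abs(A[:,0]-a)<10]
    if len(B):print(a,len(B),np.percentile(B[:,1:],[3,50,97],axis=0).round(1).tolist())
```

```text
mag 3056 [[-99.9 -12.   77.4]
 [ -5.7  -6.1  79.2]
 [107.1   0.8  80.9]]
-80 323 [[-12.0, 77.8], [-6.1, 79.2], [-0.1, 80.7]]
-60 324 [[-12.0, 77.7], [-6.1, 79.1], [-0.1, 80.5]]
-40 311 [[-11.3, 77.6], [-6.1, 79.2], [-0.1, 80.5]]
-20 314 [[-11.2, 77.9], [-6.1, 79.2], [-0.1, 80.6]]
0 309 [[-11.2, 77.9], [-6.0, 79.2], [-0.1, 80.5]]
20 282 [[-11.2, 77.8], [-6.1, 79.2], [-0.1, 80.6]]
40 233 [[-11.2, 77.8], [-7.7, 79.3], [0.8, 80.6]]
60 197 [[-11.2, 77.8], [-7.8, 79.2], [-0.0, 80.6]]
80 260 [[-12.0, 77.9], [-6.9, 79.2], [0.8, 80.6]]
100 318 [[-12.0, 77.7], [-5.2, 79.3], [0.8, 80.5]]
tray 2159 [[-72.3  51.5  28.8]
 [ 13.9  59.   32.7]
 [ 99.1  67.2  34.5]]
-80 51 [[51.4, 31.5], [57.0, 32.5], [64.9, 33.8]]
-60 246 [[51.5, 31.1], [58.3, 32.5], [66.1, 34.0]]
-40 249 [[51.5, 31.1], [58.3, 32.7], [66.0, 34.2]]
-20 236 [[51.5, 30.9], [58.3, 32.7], [66.1, 34.2]]
0 248 [[51.5, 31.2], [58.6, 32.8], [66.1, 34.3]]
20 248 [[51.7, 30.1], [58.4, 32.9], [66.0, 34.1]]
40 244 [[51.8, 29.6], [58.3, 32.8], [66.1, 34.3]]
60 260 [[51.9, 28.7], [59.3, 32.7], [67.2, 34.1]]
80 255 [[52.1, 28.2], [59.2, 32.8], [67.2, 34.2]]
100 122 [[52.6, 31.4], [59.2, 32.7], [66.5, 34.1]]
```

Run:
```python
from h import *
z=np.load('top0.npz');D=z['D'];C=cam('top');c,s=np.cos(Q[2]),np.sin(Q[2])
vv,uu=np.mgrid[100:260,80:300];G=np.zeros((16,20))
for v,u in zip(vv.ravel(),uu.ravel()):
  if D[v,u]>0:
    w=wpt((u,v),D[v,u],C);d=w[:2]-Q[:2];x=(c*d[0]+s*d[1])*1000;y=(-s*d[0]+c*d[1])*1000
    i=int((x+200)//25);j=int((y+150)//25)
    if 0<=i<16 and 0<=j<20:G[i,j]=max(G[i,j],w[2]*1000)
print('cols y',list(range(-150,350,25)))
for i in range(15,-1,-1):print(-200+25*i,G[i].round().astype(int))
```

```text
cols y [-150, -125, -100, -75, -50, -25, 0, 25, 50, 75, 100, 125, 150, 175, 200, 225, 250, 275, 300, 325]
175 [ 6  7  7  7  7  7 25 45 60 35  6  5 13 19 20 19 18 18 11  6]
150 [  7   8   5   5   5   6   5   7   6   7   4   8  17  21 319 330  21  20
  12   5]
125 [  6   9   6   8   4   5   4   4   8   5   5   7  14  20  80 326  20  20
  12   5]
100 [ 7  6 70 73 72 91 92 80 80 72  5  7  7 17 20 23 20 17  6  4]
75 [ 81  11  74  71  72  91  92  76  74  10   7   6   6  12  20  17  13   6
 103 121]
50 [ 71  11  72  73  71  92  89  12  13   8   7   7   5   6   6   4   6   5
 109 123]
25 [  8   6  70  71  72  94  93  12  13   6   6   5   6   6   5   6   6   6
 150 152]
0 [ 73  76  71  71  73  91  91  15  13   7   6   6   4   5   5   6   8   5
 102 147]
-25 [71 81 72 71 72 93 94 13 13  7  6  6  6  6  6  6  5  5  6 12]
-50 [  7  10  74  73  72  92  91  13  14   8   7   6   5   6   6   7   6 144
 142 138]
-75 [  8   6  72  71  72  92  92  77  78   4   8   7   7   7   9   6   5 147
 139 144]
-100 [  5   6  73  72  73  92  91  78  80   4   5   7   6   5   5   6   6 146
 149 144]
-125 [ 6  6 73 71 72 91 92 78 79 69  4  5  7  6  5  6  7  5  6  5]
-150 [ 5 10 71 70 65 70 77 77 77  5  5  6  7  6  7  6  5  5  6  5]
-175 [5 5 8 7 5 5 6 5 5 6 8 4 7 6 4 4 4 5 5 5]
-200 [1 6 4 4 6 8 4 5 8 7 5 6 5 3 5 4 4 2 0 0]
```

The tall post is clear (dispenser frame x 150, y 215). I'll turn the jaws across the stick and go down partway.

```bash
python3 -m pendant '[{"claw":40,"linear":[0,0,0],"twist":-0.121},{"claw":40,"linear":[0,0,0],"twist":-0.121},{"claw":40,"linear":[0,0,0],"twist":-0.121},{"claw":40,"linear":[0,0,0],"twist":-0.121},{"claw":40,"linear":[0,0,0],"twist":-0.121},{"claw":40,"linear":[0,0,0],"twist":-0.121},{"claw":40,"linear":[0,0,0],"twist":-0.121},{"claw":40,"linear":[0,0,0],"twist":-0.121},{"claw":40,"linear":[0,0,0],"twist":-0.121},{"claw":40,"linear":[0,0,0],"twist":-0.121}]'
python3 -m pendant '[{"claw":40,"linear":[0,0,0],"twist":-0.121},{"claw":40,"linear":[0,0,0],"twist":-0.121},{"claw":40,"linear":[0,0,0],"twist":-0.119},{"claw":40,"linear":[0,17,-30],"twist":0},{"claw":40,"linear":[0,17.5,-31],"twist":0},{"claw":40,"linear":[20,0,0],"twist":0},{"claw":40,"linear":[30,0,0],"twist":0},{"claw":40,"linear":[30,0,0],"twist":0},{"claw":40,"linear":[30,0,0],"twist":0},{"claw":40,"linear":[20,0,0],"twist":0}]'
python3 - <<'E'
from h import *
go(d2w(Q,[61,58.5,26]),Q[2]+np.pi/2)
p,D=snapshot('wrist');save('w4.png',p,None,1.3)
E
```

```text
clock: 10.08
tool_pos: [0.5124, 0.2783, 0.2006]
orientation: [-129.7, 90.0, 41.1]
force: [0.6, -0.1, 0.7]
opening: 0.0401
clock: 10.92
tool_pos: [0.5778, 0.2553, 0.0677]
orientation: [19.2, 89.8, -149.7]
force: [-0.2, -0.6, -0.1]
opening: 0.0402
t 10.92 tcp [0.5778 0.2553 0.0677] F [-0.2 -0.6 -0.1] open 0.0402 q [ 41.5  24.5 -15.8  -0.  -49.8  59.6]
twist -0.001 linear [41.7 -0.1 -1.3]
[[-0.002  0.193 -0.981]
 [-0.001 -0.981 -0.193]
 [-1.     0.001  0.003]]
```

View pics/w4.png

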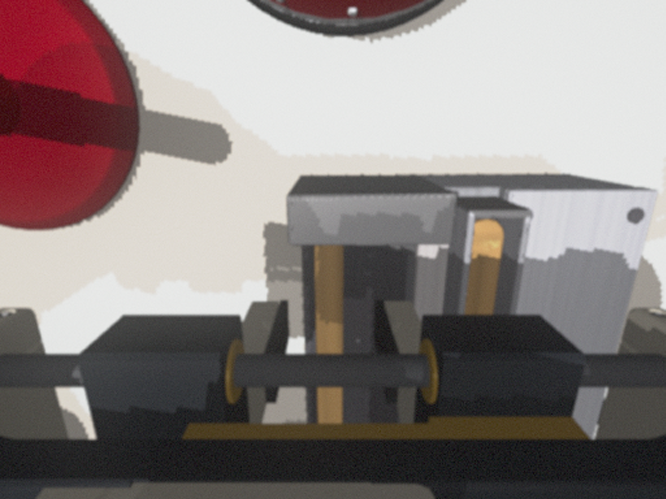

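The stick sits centred between the open fingers (column 330, jaw centre about 333). Descend and close.

```bash
python3 -m pendant '[{"claw":40,"linear":[14,0,0],"twist":0},{"claw":40,"linear":[14,0,0],"twist":0},{"claw":40,"linear":[9,0,0],"twist":0},{"claw":40,"linear":[4,0,0],"twist":0},{"claw":40,"linear":[0,0,0],"twist":0},{"claw":40,"linear":[0,0,0],"twist":0},{"claw":40,"linear":[0,0,0],"twist":0},{"claw":40,"linear":[0,0,0],"twist":0},{"claw":40,"linear":[0,0,0],"twist":0},{"claw":40,"linear":[0,0,0],"twist":0}]'
python3 -m pendant '[{"claw":30,"linear":[0,0,0],"twist":0},{"claw":24,"linear":[0,0,0],"twist":0},{"claw":20,"linear":[0,0,0],"twist":0},{"claw":16,"linear":[0,0,0],"twist":0},{"claw":5,"linear":[0,0,0],"twist":0},{"claw":0,"linear":[0,0,0],"twist":0},{"claw":0,"linear":[0,0,0],"twist":0},{"claw":0,"linear":[0,0,0],"twist":0},{"claw":0,"linear":[0,0,0],"twist":0},{"claw":0,"linear":[0,0,0],"twist":0}]'
python3 - <<'E'
from h import *
go(d2w(Q,[61,58.5,26]),Q[2]+np.pi/2)
E
```

```text
clock: 11.8
tool_pos: [0.579, 0.2567, 0.0301]
orientation: [-153.0, 90.0, 38.1]
force: [-0.1, 0.4, 0.3]
opening: 0.0397
clock: 12.63
tool_pos: [0.5788, 0.2565, 0.0296]
orientation: [140.7, 90.0, -28.2]
force: [-0.6, 0.3, 0.3]
opening: 0.0144
t 12.63 tcp [0.5788 0.2565 0.0296] F [-0.6  0.3  0.3] open 0.0144 q [ 41.5  27.1 -17.7   0.  -45.2  59.6]
twist -0.0 linear [3.6 1.  0. ]
[[ 0.     0.193 -0.981]
 [-0.    -0.981 -0.193]
 [-1.     0.    -0.   ]]
```

Gripped, but only about 3 mm deep. I'll regrasp 4 mm lower.

```bash
python3 -m pendant '[{"claw":30,"linear":[0,0,0],"twist":0},{"claw":30,"linear":[0,0,0],"twist":0},{"claw":30,"linear":[0,0,0],"twist":0},{"claw":30,"linear":[2,0.5,0],"twist":0},{"claw":30,"linear":[2,0,0],"twist":0},{"claw":30,"linear":[0,0,0],"twist":0},{"claw":30,"linear":[0,0,0],"twist":0},{"claw":30,"linear":[0,0,0],"twist":0},{"claw":15,"linear":[0,0,0],"twist":0},{"claw":0,"linear":[0,0,0],"twist":0}]'
python3 -m pendant '[{"claw":0,"linear":[0,0,0],"twist":0},{"claw":0,"linear":[0,0,0],"twist":0},{"claw":0,"linear":[0,0,0],"twist":0},{"claw":0,"linear":[0,0,0],"twist":0},{"claw":0,"linear":[0,0,0],"twist":0},{"claw":0,"linear":[0,0,0],"twist":0},{"claw":0,"linear":[0,0,0],"twist":0},{"claw":0,"linear":[0,0,0],"twist":0},{"claw":0,"linear":[0,0,0],"twist":0},{"claw":0,"linear":[0,0,0],"twist":0}]'
python3 - <<'E'
from h import *
go(d2w(Q,[61,58.5,26]),Q[2]+np.pi/2)
E
```

```text
clock: 13.47
tool_pos: [0.5789, 0.2561, 0.0256]
orientation: [-172.2, 90.0, 18.9]
force: [0.5, -0.1, 1.3]
opening: 0.0215
clock: 14.3
tool_pos: [0.5789, 0.2561, 0.0256]
orientation: [-166.3, 90.0, 24.8]
force: [-0.3, -0.1, 0.8]
opening: 0.0152
t 14.3 tcp [0.5789 0.2561 0.0256] F [-0.3 -0.1  0.8] open 0.0152 q [ 41.5  27.4 -17.9   0.  -44.7  59.6]
twist 0.0 linear [-0.4  0.5  0.1]
[[ 0.     0.193 -0.981]
 [ 0.    -0.981 -0.193]
 [-1.    -0.    -0.   ]]
```

```bash
python3 -m pendant '[{"claw":0,"linear":[-4,0,0],"twist":0},{"claw":0,"linear":[-4,2,0],"twist":0},{"claw":0,"linear":[-2,3,0],"twist":0},{"claw":0,"linear":[0,0,3],"twist":0},{"claw":0,"linear":[0,0,3],"twist":0},{"claw":0,"linear":[0,0,3],"twist":0},{"claw":0,"linear":[0,0,3],"twist":0},{"claw":0,"linear":[0,0,0],"twist":0},{"claw":0,"linear":[0,0,0],"twist":0},{"claw":0,"linear":[0,0,0],"twist":0}]'
python3 -m pendant '[{"claw":0,"linear":[0,0,2],"twist":0},{"claw":0,"linear":[0,0,0],"twist":0},{"claw":0,"linear":[0,0,0],"twist":0},{"claw":0,"linear":[0,0,1],"twist":0},{"claw":0,"linear":[0,0,0],"twist":0},{"claw":0,"linear":[0,0,0],"twist":0},{"claw":0,"linear":[0,0,1],"twist":0},{"claw":0,"linear":[0,0,0],"twist":0},{"claw":0,"linear":[0,0,0],"twist":0},{"claw":0,"linear":[0,0,0],"twist":0}]'
python3 - <<'E'
from h import *
go(d2w(Q,[61,58.5,26]),Q[2]+np.pi/2)
p,D=snapshot('wrist');save('w5.png',p,None,1.3);C=cam('wrist');np.savez('w5.npz',p=p,D=D,K=C[0],r=C[1],t=C[2])
E
```

```text
clock: 15.13
tool_pos: [0.5681, 0.2489, 0.0356]
orientation: [168.2, 90.0, -0.7]
force: [-0.5, -0.0, -0.6]
opening: 0.0153
clock: 15.97
tool_pos: [0.5642, 0.2481, 0.0356]
orientation: [-141.4, 90.0, 49.7]
force: [-0.3, 0.2, -0.8]
opening: 0.0156
t 15.97 tcp [0.5642 0.2481 0.0356] F [-0.3  0.2 -0.8] open 0.0156 q [ 41.9  25.4 -19.7  -0.  -44.9  59.3]
twist 0.0 linear [  9.6  -4.5 -16. ]
[[ 0.     0.193 -0.981]
 [ 0.    -0.981 -0.193]
 [-1.    -0.    -0.   ]]
```

View pics/w5.png

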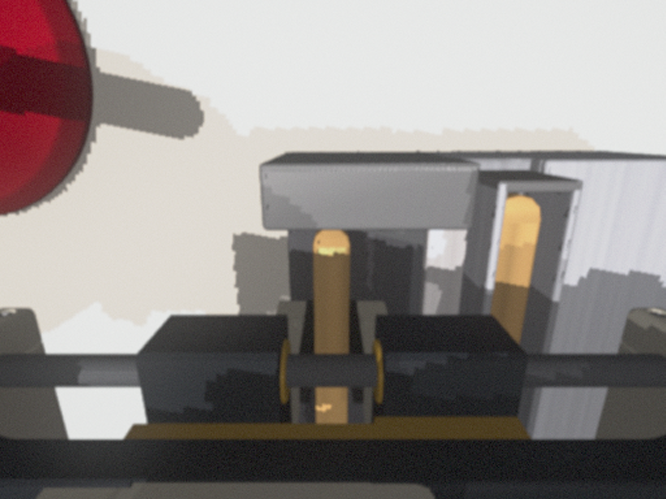

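Run:
```python
from h import *
z=np.load('w5.npz');p=z['p'].astype(int);D=z['D'];C=(z['K'],z['r'],z['t']);c,s=np.cos(Q[2]),np.sin(Q[2])
print('cam',-C[1].T@C[2])
for v in range(160,240,4):
  d=D[v,255]; w=wpt((255,v),d,C);e=w[:2]-Q[:2];print(v,p[v,255],round((c*e[0]+s*e[1])*1000,1),round((-s*e[0]+c*e[1])*1000,1),round(w[2]*1000,1))
```

```text
cam [0.64605613 0.26359201 0.19418574]
160 [147 146 147] 105.0 53.3 75.0
164 [147 144 147] 103.3 53.3 74.6
168 [148 146 145] 101.4 53.3 74.2
172 [143 145 144] 99.7 53.3 74.4
176 [147 131 115] 98.0 53.3 74.3
180 [209 168 108] 87.6 53.2 42.4
184 [216 172 115] 85.4 53.2 42.5
188 [216 175 114] 83.2 53.2 42.7
192 [221 214 142] 80.8 53.2 42.4
196 [173 152 103] 78.5 53.2 42.4
200 [115  93  66] 76.2 53.2 42.7
204 [116  95  66] 73.8 53.2 42.5
208 [116  96  67] 70.9 53.2 41.3
212 [114  93  65] 69.3 53.2 43.2
216 [117  94  67] 66.2 53.2 41.7
220 [114  92  67] 64.3 53.2 43.1
224 [115  91  61] 61.6 53.2 42.6
228 [115  92  62] 58.7 53.2 41.6
232 [115  92  59] 56.4 53.2 42.2
236 [110  90  56] 54.0 53.2 42.4
```

The far end is now at x ≈ 89, 8 mm clear of the far hood, with the stick level and gripped. I'll back off 2 mm and lift. The near part then bears on the hood's underside, which should tilt the stick in the pads.

```bash
python3 -m pendant '[{"claw":0,"linear":[0,0,-2],"twist":0},{"claw":0,"linear":[-7,0,0],"twist":0},{"claw":0,"linear":[-7,0,0],"twist":0},{"claw":0,"linear":[-7,0,0],"twist":0},{"claw":0,"linear":[-5,0,0],"twist":0},{"claw":0,"linear":[-3,0,0],"twist":0},{"claw":0,"linear":[-3,0,0],"twist":0},{"claw":0,"linear":[-3,0,0],"twist":0},{"claw":0,"linear":[0,0,0],"twist":0},{"claw":0,"linear":[0,0,0],"twist":0}]'
python3 -m pendant '[{"claw":0,"linear":[-3,0,0],"twist":0},{"claw":0,"linear":[-3,0,0],"twist":0},{"claw":0,"linear":[-3,0,0],"twist":0},{"claw":0,"linear":[-3,0,0],"twist":0},{"claw":0,"linear":[-3,0,0],"twist":0},{"claw":0,"linear":[0,0,0],"twist":0},{"claw":0,"linear":[0,0,0],"twist":0},{"claw":0,"linear":[0,0,0],"twist":0},{"claw":0,"linear":[0,0,0],"twist":0},{"claw":0,"linear":[0,0,0],"twist":0}]'
cat > look.py <<'E'
from h import *
import sys
def look(n):
    go(d2w(Q,[61,58.5,26]),Q[2]+np.pi/2)
    p,D=snapshot('wrist');save(n,p,None,1.3);C=cam('wrist');c,s=np.cos(Q[2]),np.sin(Q[2]);p=p.astype(int);L=[]
    for v in range(100,384,3):
      for u in range(225,290,2):
        if p[v,u,0]-p[v,u,2]>45 and D[v,u]>0:
            w=wpt((u,v),D[v,u],C);e=w[:2]-Q[:2];L.append([(c*e[0]+s*e[1])*1000,(-s*e[0]+c*e[1])*1000,w[2]*1000])
    L=np.array(L)
    if not len(L): print('none');return
    for a in range(-120,200,20):
        B=L[abs(L[:,0]-a)<10]
        if len(B)>3: print(a,len(B),np.median(B,axis=0).round(1))
    print('max x',L[:,0].max())
look(sys.argv[1])
E
python3 look.py w6.png
```

```text
clock: 16.85
tool_pos: [0.5662, 0.2485, 0.0706]
orientation: [-147.6, 90.0, 43.5]
force: [1.4, 0.6, -2.0]
opening: 0.0154
clock: 17.68
tool_pos: [0.5663, 0.2485, 0.0856]
orientation: [-175.8, 90.0, 15.3]
force: [0.8, 0.7, -0.8]
opening: 0.0155
t 17.68 tcp [0.5663 0.2485 0.0856] F [ 0.8  0.7 -0.8] open 0.0155 q [ 41.8  22.2 -16.8   0.  -50.9  59.4]
twist 0.0 linear [ 59.6  -4.5 -13.8]
[[ 0.     0.193 -0.981]
 [ 0.    -0.981 -0.193]
 [-1.    -0.    -0.   ]]
-20 35 [-15.3  53.   80.9]
0 66 [-1.  53.1 83.2]
40 60 [40.3 54.3 91. ]
60 87 [63.6 53.2 95.1]
80 137 [82.4 53.2 98.8]
100 13 [91.3 54.3 98.4]
max x 92.28677535399393
```

Tilting works: the slope is now about 10°. I'll rise 25 mm more and look.

```bash
python3 -m pendant '[{"claw":0,"linear":[-4,0,0],"twist":0},{"claw":0,"linear":[-4,0,0],"twist":0},{"claw":0,"linear":[-4,0,0],"twist":0},{"claw":0,"linear":[-4,0,0],"twist":0},{"claw":0,"linear":[-4,0,0],"twist":0},{"claw":0,"linear":[-4,0,0],"twist":0},{"claw":0,"linear":[-1,0,0],"twist":0},{"claw":0,"linear":[0,0,0],"twist":0},{"claw":0,"linear":[0,0,0],"twist":0},{"claw":0,"linear":[0,0,0],"twist":0}]'
python3 look.py w7.png
```

```text
clock: 18.57
tool_pos: [0.5666, 0.2487, 0.1107]
orientation: [-166.1, 89.9, 25.0]
force: [1.9, 0.3, -1.0]
opening: 0.0154
t 18.57 tcp [0.5666 0.2487 0.1107] F [ 1.9  0.3 -1. ] open 0.0154 q [ 41.8  20.7 -15.3   0.  -53.9  59.4]
twist 0.0 linear [ 84.8  -4.4 -13.4]
[[ 0.001  0.193 -0.981]
 [ 0.    -0.981 -0.193]
 [-1.    -0.    -0.001]]
-40 19 [-33.6  53.1  85.2]
-20 49 [-20.7  53.1  90.2]
0 22 [-6.8 53.1 96. ]
40 33 [ 39.2  53.3 113.9]
60 44 [ 68.   53.3 124.9]
80 109 [ 83.7  53.3 131.8]
100 9 [ 90.8  53.4 128.2]
max x 91.13612433362363
```

View pics/w7.png

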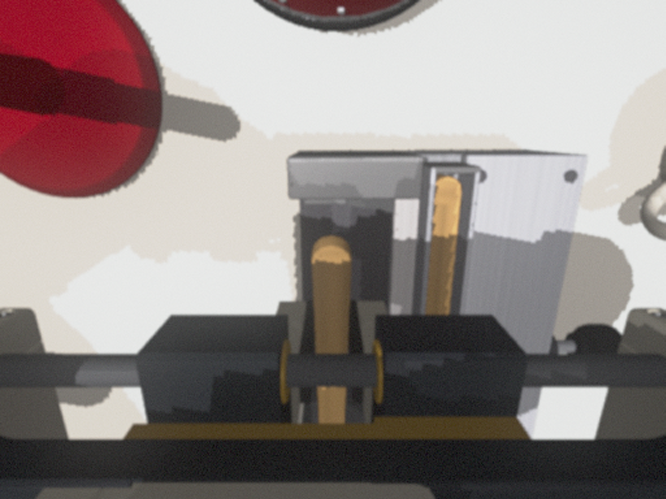

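The stick is tilted 21°, its far end free at (330,250). I'll draw it along the slant; 70 mm in x brings the near end to about x −39, beyond the hood edge. Then straight up.

```bash
python3 -m pendant '[{"claw":0,"linear":[-2,0,-6],"twist":0},{"claw":0,"linear":[-3,0,-8],"twist":0},{"claw":0,"linear":[-3,0,-8],"twist":0},{"claw":0,"linear":[-3,0,-8],"twist":0},{"claw":0,"linear":[-3,0,-8],"twist":0},{"claw":0,"linear":[-3,0,-8],"twist":0},{"claw":0,"linear":[-3,0,-8],"twist":0},{"claw":0,"linear":[-3,0,-8],"twist":0},{"claw":0,"linear":[-3,0,-8],"twist":0},{"claw":0,"linear":[0,0,0],"twist":0}]'
python3 look.py w8.png
python3 -m pendant '[{"claw":0,"linear":[-8,0,0],"twist":0},{"claw":0,"linear":[-12,0,0],"twist":0},{"claw":0,"linear":[-14,0,0],"twist":0},{"claw":0,"linear":[-14,0,0],"twist":0},{"claw":0,"linear":[-14,0,0],"twist":0},{"claw":0,"linear":[-14,0,0],"twist":0},{"claw":0,"linear":[-14,0,0],"twist":0},{"claw":0,"linear":[-12,0,0],"twist":0},{"claw":0,"linear":[-8,0,0],"twist":0},{"claw":0,"linear":[0,0,0],"twist":0}]'
python3 look.py w9.png
```

```text
clock: 19.45
tool_pos: [0.6367, 0.2623, 0.1372]
orientation: [-173.4, 89.9, 17.7]
force: [-0.3, 0.7, 0.4]
opening: 0.0152
t 19.45 tcp [0.6367 0.2623 0.1372] F [-0.3  0.7  0.4] open 0.0152 q [ 38.6  25.3  -4.1   0.  -60.5  62.5]
twist -0.0 linear [111.1  -4.5  58.1]
[[ 0.001  0.193 -0.981]
 [ 0.    -0.981 -0.193]
 [-1.    -0.    -0.001]]
40 38 [ 43.7  53.7 117.4]
60 54 [ 60.7  53.  123.2]
100 21 [106.8  53.1 138.7]
120 32 [119.8  53.1 143.3]
140 66 [140.5  51.7 230.2]
160 94 [156.1  53.2 155.3]
max x 202.39439532447668
clock: 20.33
tool_pos: [0.6355, 0.2623, 0.2496]
orientation: [-161.4, 89.8, 29.8]
force: [-0.2, -0.3, -0.1]
opening: 0.0152
t 20.33 tcp [0.6355 0.2623 0.2496] F [-0.2 -0.3 -0.1] open 0.0152 q [ 38.7  20.9   4.2   0.  -73.1  62.5]
twist 0.0 linear [223.4  -4.   57.6]
[[ 0.003  0.193 -0.981]
 [ 0.002 -0.981 -0.193]
 [-1.    -0.001 -0.004]]
40 36 [ 43.   53.2 228.4]
60 52 [ 59.9  53.2 234.2]
100 13 [103.9  52.1 249.6]
120 15 [118.8  52.2 254.3]
140 29 [139.7  51.2 340.9]
160 84 [156.2  53.4 266.9]
max x 202.6356286885742
```

The stick is out, with its near end at about z 0.20. One last check with the fixed cameras, after settling.

```bash
python3 -m pendant '[{"claw":0,"linear":[0,0,0],"twist":0},{"claw":0,"linear":[0,0,0],"twist":0},{"claw":0,"linear":[0,0,0],"twist":0},{"claw":0,"linear":[0,0,0],"twist":0},{"claw":0,"linear":[0,0,0],"twist":0},{"claw":0,"linear":[0,0,0],"twist":0},{"claw":0,"linear":[0,0,0],"twist":0},{"claw":0,"linear":[0,0,0],"twist":0},{"claw":0,"linear":[0,0,0],"twist":0},{"claw":0,"linear":[0,0,0],"twist":0}]'
python3 - <<'E'
from h import *
a,_=snapshot('side');b,D=snapshot('top');C=cam('top')
for x in boxes_of('top','knob_grip')[:2]: print(x,wpt(x['xy'],med(D,x['xy']),C))
print('knob home px',px(d2w(Q,[0,-118,60]),C),'out',px(d2w(Q,[0,-158,60]),C))
A=cv2.resize(a[100:292,110:366],(400,300));B=cv2.resize(b[110:260,120:320],(400,300))
cv2.imwrite('pics/end.png',np.hstack([A,B])[:,:,::-1])
E
```

```text
clock: 21.22
tool_pos: [0.6348, 0.262, 0.2466]
orientation: [175.7, 90.0, 6.9]
force: [-0.4, -0.0, -0.2]
opening: 0.0155
{'xy': [204.4, 177.9], 'confidence': 0.66} [0.55349012 0.19689427 0.06635902]
{'xy': [210.0, 184.5], 'confidence': 0.27} [0.53123989 0.17799842 0.07843802]
knob home px [245.50089823 179.28293534] out [258.23433975 177.1083227 ]
```

View pics/end.png

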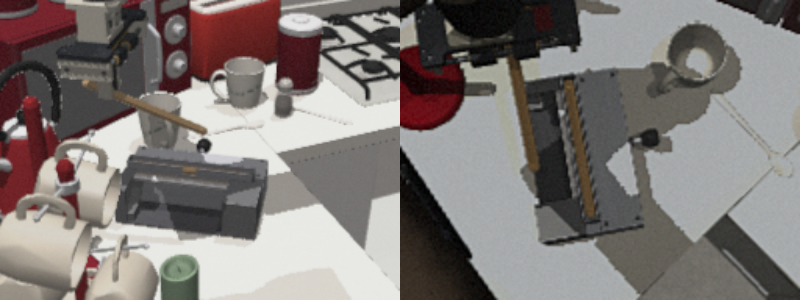

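The stick is held slanting, clear above the dispenser. The knob is at top pixel (245,179), matching the home prediction (245.5,179.3). The magazine sticks and the things around look undisturbed.

```bash
python3 -c "
from plant import *
print(close_job())"
```

```text
the job is handed in; nothing more can be done
None
```

I handed the job in at about 21 s of the 58 s allowed, with one stirring stick held still in the gripper above the dispenser. Handing in returned no verdict.

**What I did:**
- **Knob:** I pulled it out 40 mm to its stop; the force rose with no further motion. Then I pushed it fully home.
- **Grasp:** the stick landed flat in the tray. My first grip was only about 3 mm deep, so I regrasped it 4 mm lower.
- **Removal:** I slid the stick about 16 mm into the near pocket, then lifted. The hood's edge tilted it about 21° in the pads, and I drew it out along its slant and raised it.

**Last checks:**
- **Stick:** the near end is at about 0.20 m and the far end at about 0.27 m. The fingers are open 15.5 mm with the stick between them, and the outside force is close to zero.
- **Knob:** by eye in the top picture it sits at pixel (245,179), against (245.5,179.3) predicted for home. The knob detector disagreed, but it pointed at the dispenser's body.
- **Other sticks and things around:** the top stick of the magazine is still in its slot. The mugs, spoons, pepper shaker and candle look undisturbed; I judged this by eye and did not measure them.

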